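# Lock out the bench grinder and prove it dead

### The job

The bench grinder needs a wheel change, so lock it out: turn the red isolator handle on the grey box fully clockwise to off, then swing its yellow lockout hasp all the way out in front of the box, ready for a padlock. Only then press the green start button on the blue station right down and let it come back up, to prove that the grinder is dead. Do not press the red stop button, and leave the other things on the bench where they lie.

Things in the scene. Friction and masses are not known exactly. Their poses are not given: they have to be found in the camera images.
- isolator: grey isolator box fixed to the bench, 170 x 170 mm, 80 mm high, its mechanism on its flat top. Origin under its centre; its x axis points to its back, y to its left, z up. In this frame the handle's upright axis is at x = 0, y = 0 and the hasp's upright hinge pin at x = -60 mm, y = +50 mm. A white disc round the handle has a red mark in front (on) and a green mark at the left (off). It stands on the left or the right of the bench, the station on the other side.
- handle (a joint): turn of the red handle, rad: 0 = on, the lever points to the box's front (-x); it grows clockwise seen from above to the stop at 1.571 = off, lever pointing to the box's left (+y). Starts at 0 to 0.06. It stays where it is left; turning takes about 0.3 N m (3 to 4 N at the lever's end). While it is on, the lever lies across the hasp in the way of its tab, so the hasp is swung only after the handle is off.
- handle_grip (a point): point on the red lever 90 mm from its axis, 122 mm above the bench. The lever is a straight bar 18 mm wide, 22 mm tall (from 110 to 132 mm above the bench), ending 105 mm from the axis, on a round hub 44 mm across that reaches 133 mm above the bench.
- hasp (a joint): swing of the yellow hasp about its upright pin, rad: 0 = folded, lying along the front of the box's top and pointing to its right (-y), passing under the lever; it grows clockwise seen from above to the stop at 1.571 = fully out, jutting straight forward (-x) of the box. Starts at 0 to 0.05. It stays where it is left; swinging takes about 1 N at the tab.
- hasp_tab (a point): point on the hasp's upright finger tab, 74 mm from the pin, 122 mm above the bench. The tab is a plate 8 mm thick in the direction of swing, 22 mm wide along the hasp (63 to 85 mm from the pin), from 89 to 137 mm above the bench, standing on the hasp's flat 18 mm wide, 5 mm thick strip (top 89 mm above the bench; the pin's head, 22 mm across, reaches 93 mm). When both are at 0 the tab stands 4 mm from the lever's right side.
- station: blue start/stop station fixed to the bench, 90 (x) x 140 (y) x 55 mm high, with an aluminium top face; origin under its centre, x to its back, y to its left. Green start button at y = +35 mm, red stop button at y = -35 mm.
- start_button (a joint): travel of the green start button, m: 0 = up, 0.006 = right down; a spring of about 5 N at the bottom brings it back up.
- start_button_top (a point): centre of the top of the green start button, which is 32 mm across; 77 mm above the bench when up. It is pressed straight down.
- stop_button (a joint): travel of the red stop button, m, like the green one; it must stay up.
- stop_button_top (a point): centre of the top of the red stop button, 32 mm across, 70 mm from the green one.
- padlock: red padlock, body 40 x 36 x 20 mm, steel shackle, lying by the isolator; origin under the body's centre; loose, to be left alone
- solder_spool: silver solder spool, 50 mm across, 40 mm tall, standing; origin under its centre; loose, to be left alone
- meter: orange multimeter lying flat, 150 (x) x 78 x 34 mm with a 6 mm high black dial; origin under its centre; loose, to be left alone
- screwdriver_red: red-handled screwdriver lying at the back of the bench, 200 mm long; loose, to be left alone
- screwdriver_green: green-handled screwdriver lying at the back of the bench, 180 mm long; loose, to be left alone
- tape_roll: roll of black tape lying flat, 64 mm across, 19 mm high; origin under its centre; loose, to be left alone
- marker: blue marker pen lying down, 14 mm thick, about 130 mm long; loose, to be left alone
Mind the look-alikes: they are no part of the job. Leave any pink look-alike of the station alone.

How it is judged:
By the outcome, as a careful person would: the job done as asked, in the order asked, and still so for the second after the job is handed in, with the robot touching nothing.
It also fails if it takes over 64 s, if anything falls off the work surface, if the arm or the gripper's body presses on something with over 40 N, if the wrist force passes 120 N, or if a joint passes its speed limit or range.

### The arm

A 6-joint arm with a two-finger parallel gripper is mounted at the origin on the work surface. World frame = base frame: x ahead of the robot, y to its left, z up, the work surface at z = 0. Lengths are in m, angles in rad, forces in N, time in s.
With the tool pointing down it reaches from about 0.35 to 0.775 m from the base axis. Payload 7.3 kg.
Tool frame: the origin (TCP) lies midway between the tips of the shut fingers; the grasp point (between the pads) lies 19 mm behind it; z points along the fingers, y is the direction in which the jaws open and shut (so a half turn about z gives the same grasp; the last joint's range is limited). The gripper opens to 92 mm and grips with 3 to 60 N. Pads are 19 mm wide; open, the fingers measure 130 mm over their backs; the gripper's body (75 mm by 190 mm) begins 47 mm behind the grasp point.
Start: joints at [1.046, 0.342, 1.524, -0, 1.275, -0.146], TCP at [0.194, 0.488, 0.227] pointing down, gripper open.
Joint ranges: [-2.53, 2.53], [-0.77, 2.02], [0.04, 2.7], [-1, 4.14], [0.28, 2.66], [-3.11, 3.11]. Speed limits (rad/s): [2.57, 2.57, 3.14, 3.14, 3.14, 3.14].

### API

Orientations are given as a rotation vector (axis times angle).
In Python, from workcell import readout, optics, arm gives the robot as it stands. The module is installed in compiled form; this text tells all that it offers.
- The arm moves only by the tool jog_arm, never from a script. Its argument "deltas" is a list of rows, each an object with "translation": the shift along the tool's x, y, z in cm, a list of three; "roll": the turn about the tool's z in rad. In form: [{"translation": [tx, ty, tz], "roll": roll}, ...]. A call has exactly 5 rows; each row is the pose to reach, as a shift and turn from the pose measured when the call began, along the tool's axes at that moment; what a row does not reach only later rows make up. A row lasts 1/8 s, in which the tool goes at most 62.5 mm and 10.7 degrees, less where a joint would pass 70% of its speed; a pose out of reach is approached as far as the arm can. A call with a gripper value outside its range is refused whole. "grip" is the closure, from 0 (fully open) to 1 (shut), set as the call begins (left out, the last holds). The fingers move at their own pace and stop on an object; "newtons" is the grip in N (left out, the last holds). Time passes only in rows, so rows that repeat a pose let the fingers close, or fill a call up. It gives the time, the measured TCP pose, the force and the opening at its end, in the units of the state.
- readout.sense(): the state, without advancing time (a new reading comes with each control period).
- optics.capture(name): name is "scene" or "top"; returns a dict with "img" (384x512x3 uint8, red, green, blue), "fx", "fy", "cx", "cy" (pixels), "k1" (the pictures are not rectified: a ray, as slopes to the right and down, at radius r is drawn at 1 + k1 r^2 times it, then the intrinsics apply), "rvec" (rotation vector, rad) and "tvec" (3), from world to camera coordinates, as OpenCV has them. Camera axes: x right, y down, z forward; pixel columns grow to the right and rows downward; lengths in m; the calibration is good to about 2 mm. A picture is of the moment at which its call begins. There is no depth.
- arm.close_job(): hands the job in, once; it reports no verdict.
The state is a dict: "time_s": time; "qpos": joint angles; "qvel": joint speeds; "joint_efforts": joint torques, N m; "position": TCP position; "ee_rot": TCP orientation; "contact_force": force on the tool from outside, world axes, zero at the start; "torque": the same for the moment, N m; "width": finger opening in m.
Only numpy, scipy, OpenCV 4.12 (cv2) and the standard library are available. Lean on these libraries where they do the work, as an engineer would, in place of code of your own. Each camera call takes 0.05 s, during which the arm holds its last target.

## Working session

There is one attempt and no reset: what is moved stays moved. The work goes in short steps, Python scripts to look and compute and a tool call to move; the robot and the scene stay as the last step left them, time stands still between calls to the robot, and variables do not carry over. Pictures are saved under pics/ and viewed, and the job is handed in when it is done.

Besides the shell and the picture viewer there is one more tool, called after ">>>" by a JSON object that holds its "op" and its "data". jog_arm: Moves the arm, as the interface text tells. Its arguments: {"type":"object","properties":{"deltas":{"type":"array"},"grip":{"type":"number"},"newtons":{"type":"number"}},"required":["deltas"]}

```bash
mkdir -p pics
python3 - <<'E'
from workcell import readout, optics
import cv2
print(readout.sense())
for n in ("scene","top"):
    c=optics.capture(n); cv2.imwrite(f"pics/{n}0.png",cv2.resize(c["img"][:,:,::-1],(768,576),interpolation=cv2.INTER_CUBIC))
    print(n,{k:v for k,v in c.items() if k!="img"})
E
```

```text
{'time_s': 0.0, 'qpos': array([ 1.04602145e+00,  3.42712398e-01,  1.52497207e+00, -6.53207244e-06,
        1.27539620e+00, -1.46006951e-01]), 'qvel': array([ 0.0008834 , -0.00097657, -0.00037382,  0.00046178, -0.00020603,
        0.00053899]), 'joint_efforts': array([ 4.57849237e-04, -4.31253970e+01, -2.44219798e+01,  7.17438734e-02,
        5.61410410e-02, -1.37557727e-04]), 'position': array([0.19392148, 0.48745693, 0.226066  ]), 'ee_rot': array([-5.91322922e-01, -3.08494680e+00,  2.21002348e-03]), 'contact_force': array([-0.09092082, -0.23039116, -0.2188377 ]), 'torque': array([-0.02945118, -0.04922028, -0.01440963]), 'width': 0.09191429779383786}
scene {'fx': 479.8626198281554, 'fy': 479.8626198281554, 'cx': 257.98137559701354, 'cy': 191.40507675366592, 'k1': -0.014332976915363976, 'rvec': array([ 1.54059693,  2.20483174, -0.70912075]), 'tvec': array([ 0.30888079, -0.29559678,  1.71037287])}
top {'fx': 409.20872002258716, 'fy': 409.20872002258716, 'cx': 258.73020879752323, 'cy': 191.71316552286265, 'k1': -0.10787082768837328, 'rvec': array([ 2.1028714 , -2.16313739,  0.18017512]), 'tvec': array([-0.13159534,  0.54641123,  1.45503688])}
```

View pics/scene0.png

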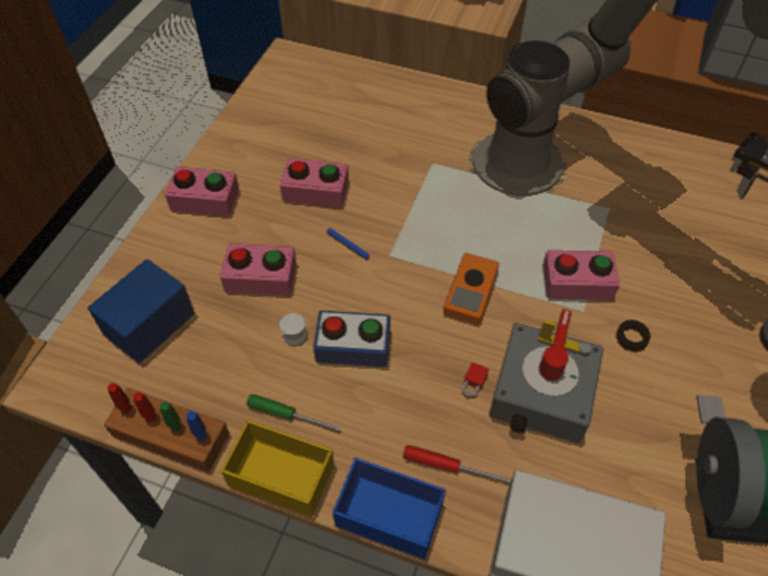

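View pics/top0.png

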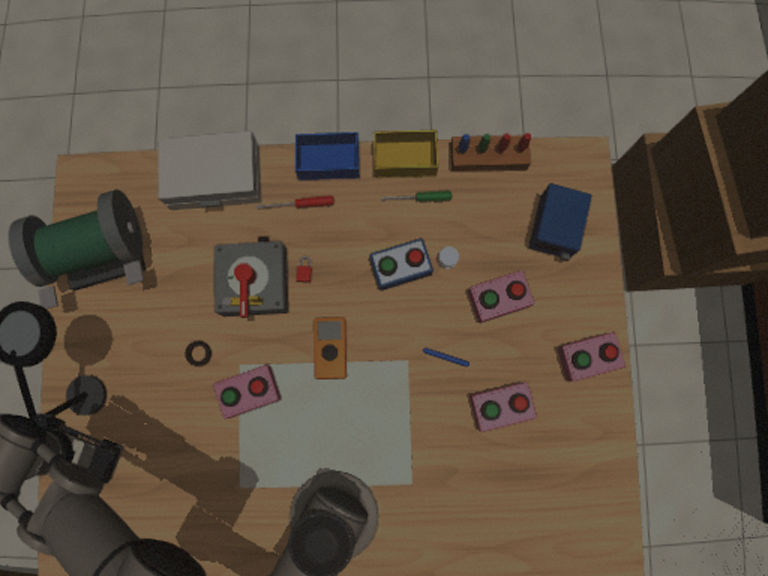

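The scene view shows the grey isolator at (548,385). The station candidates are four pink ones at (202,190), (314,182), (258,268) and (580,275), and one blue with an aluminium top at (352,337). In the top view that one is at (401,263), with green left at (388,265) and red right at (415,257). The blue one fits the description. I'll measure and take enlarged crops.

```bash
cat > h.py <<'E'
import numpy as np, cv2
from workcell import readout, optics
def proj(c,P):
    R,_=cv2.Rodrigues(c["rvec"]);p=np.atleast_2d(P)@R.T+c["tvec"];s=p[:,:2]/p[:,2:]
    s=s*(1+c["k1"]*(s**2).sum(1,keepdims=True));return s*[c["fx"],c["fy"]]+[c["cx"],c["cy"]]
def ray(c,uv):
    K=np.array([[c["fx"],0,c["cx"]],[0,c["fy"],c["cy"]],[0,0,1]])
    s=cv2.undistortPoints(np.array(uv,float).reshape(-1,1,2),K,np.array([c["k1"],0,0,0,0.]))[:,0]
    R,_=cv2.Rodrigues(c["rvec"]);d=np.c_[s,np.ones(len(s))]@R;return -R.T@c["tvec"],d
def onz(c,uv,z):
    o,d=ray(c,uv);return o+d*((z-o[2])/d[:,2])[:,None]
def tri(c1,u1,c2,u2):
    A=np.zeros((3,3));b=np.zeros(3)
    for c,u in((c1,u1),(c2,u2)):
        o,d=ray(c,[u]);d=d[0]/np.linalg.norm(d[0]);M=np.eye(3)-np.outer(d,d);A+=M;b+=M@o
    return np.linalg.solve(A,b)
def crop(c,x0,y0,x1,y1,s,name):
    cv2.imwrite("pics/"+name,cv2.resize(c["img"][y0:y1,x0:x1,::-1],None,fx=s,fy=s,interpolation=cv2.INTER_CUBIC))
def blobs(c,kind,box,amin=15):
    x0,y0,x1,y1=box;h=cv2.cvtColor(c["img"],cv2.COLOR_RGB2HSV).astype(int);H,S,V=h[...,0],h[...,1],h[...,2]
    m={"red":((H<8)|(H>172))&(S>150)&(V>60),"green":(H>45)&(H<90)&(S>100)&(V>25),"yellow":(H>20)&(H<33)&(S>130)&(V>70),
       "grey":(S<60)&(V>40)&(V<125),"white":(S<60)&(V>135),"blue":(H>100)&(H<125)&(S>100)}[kind]
    k=np.zeros_like(m);k[y0:y1,x0:x1]=m[y0:y1,x0:x1]
    n,l,st,ce=cv2.connectedComponentsWithStats(k.astype(np.uint8));return [(st[i],ce[i],l==i) for i in range(1,n) if st[i][4]>=amin]
E
python3 - <<'E'
from h import *
s=optics.capture("scene");t=optics.capture("top")
crop(t,130,150,300,220,4,"tcrop.png");crop(s,200,195,420,300,3,"scrop.png")
for n,c,box in(("scene",s,(200,195,420,300)),("top",t,(130,150,310,220))):
  for k in("red","green","yellow","white","grey"):
    for st,ce,_ in blobs(c,k,box): print(n,k,st,ce.round(1))
E
```

```text
scene red [360 206  21  47 441] [370.5 234.9]
scene red [216 212  12  10  97] [221.8 216.2]
scene red [310 242  16  16 169] [317.3 249.5]
scene red [270 297  12   3  25] [274.5 298.3]
scene green [241 213  12  10  90] [246.5 217.5]
scene yellow [359 213  11  16 103] [364.5 221.2]
scene yellow [376 226  11   9  62] [381.1 229.9]
scene yellow [200 292  21   8  89] [207.1 296.9]
scene white [347 195  18   6  51] [357.2 196.5]
scene white [367 201  23   7  71] [380.9 203. ]
scene white [212 209  45  24 430] [234.4 221.8]
scene white [200 211   3   9  22] [200.8 214.8]
scene white [349 232  36  32 492] [364.8 249.7]
scene grey [301 195  20  12 178] [311.  199.6]
scene grey [365 199  25   3  33] [377.6 200. ]
scene grey [213 207  45  27 155] [241.5 214.8]
scene grey [212 210  20  17  67] [220.3 218.7]
scene grey [ 327  216   75   79 2857] [364.2 258.9]
scene grey [200 218   4  10  28] [201.4 223. ]
scene grey [210 234  48  11 245] [234.5 238.9]
scene grey [360 246  17  10  30] [370.1 252.3]
scene grey [308 254  12  10  39] [312.9 259.7]
scene grey [200 277  26  10  47] [212.7 281.5]
top red [273 167   8   8  59] [276.4 170.5]
top red [156 176  13  36 217] [162.1 189.3]
top red [197 177  11  11  98] [202.2 182.3]
top green [254 172   8   9  48] [257.9 176. ]
top yellow [154 199   6   5  27] [156.3 200.8]
top yellow [166 198   9   5  32] [169.2 200.3]
top grey [246 159  42  30 379] [266.5 172.1]
top grey [ 143  161   49   49 1790] [166.7 183.5]
top grey [292 164  14  15 105] [298.2 170.7]
top grey [199 171   8   6  20] [202.6 173.2]
top grey [212 214  15   6  82] [219.3 216.7]
```

View pics/tcrop.png

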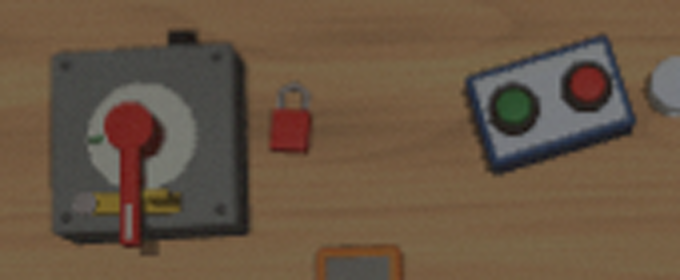

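View pics/scrop.png

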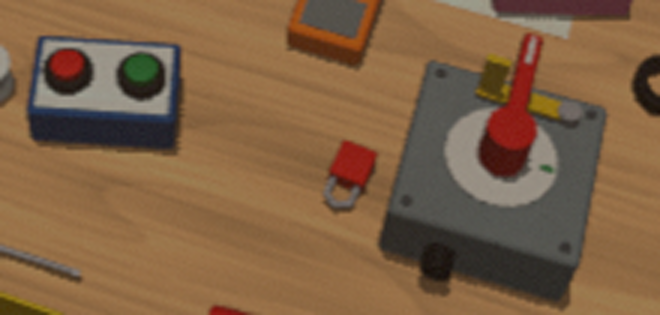

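Run:
```python
from h import *
s=optics.capture("scene");t=optics.capture("top")
T=lambda *a:np.array(a)/4+[130,150]
S=lambda *a:np.array(a)/3+[200,195]
ts=onz(t,T((66,66),(218,57),(220,209),(67,217)),.08)
ss=onz(s,S((566,248),(404,201),(440,73),(587,117)),.08)
for a in (ts,ss):
  d=(a[0]-a[3])+(a[1]-a[2]); print("screws c",a.mean(0).round(4),"yaw",np.arctan2(d[1],d[0]), np.linalg.norm(a-np.roll(a,1,0),axis=1).round(3))
print("hub133 top",onz(t,T((131,126)),.133),"scene",onz(s,S((512,123)),.133))
print("disc top",onz(t,T((142,137)),.081),"scene",onz(s,S((501,156)),.081))
print("lever tip top",onz(t,T((129,243)),.132), "scene",onz(s,S((532,36)),.132))
print("tab top: ",onz(t,T((150,250)),.137),"scene",onz(s,S((497,58)),.137))
print("pin",onz(t,T((83,203)),.093),onz(s,S((569,110)),.093))
for b,tt,sc in(("green",(514,105),(141,67)),("red",(588,84),(68,63))):
  print(b,onz(t,T(tt),.077),onz(s,S(sc),.077),tri(t,T(tt),s,S(sc)))
ct=onz(t,T((470,77),(605,37),(633,121),(497,163)),.055);print(ct)
# padlock, meter
print("padlock",onz(t,T((290,130)),.02),onz(t,T((292,88)),.01))
```

```text
screws c [0.574  0.1891 0.08  ] yaw 0.021074707509786884 [0.139 0.14  0.14  0.139]
screws c [0.5785 0.1912 0.08  ] yaw 0.03392005788823229 [0.137 0.143 0.141 0.138]
hub133 top [[0.5733523  0.18711467 0.133     ]] scene [[0.57360964 0.19149308 0.133     ]]
disc top [[0.57347725 0.18927335 0.081     ]] scene [[0.57690403 0.19256576 0.081     ]]
lever tip top [[0.47068392 0.18796301 0.132     ]] scene [[0.47669483 0.18920329 0.132     ]]
tab top:  [[0.46350677 0.16846487 0.137     ]] scene [[0.51464786 0.16438359 0.137     ]]
pin [[0.51274756 0.23918694 0.093     ]] [[0.51625316 0.2395841  0.093     ]]
green [[ 0.59391118 -0.14766779  0.077     ]] [[ 0.59732382 -0.14452608  0.077     ]] [ 0.59463797 -0.14670136  0.07209091]
red [[ 0.61143279 -0.21522881  0.077     ]] [[ 0.61680108 -0.2102672   0.077     ]] [ 0.61265237 -0.21411909  0.06924176]
[[ 0.62599743 -0.10797518  0.055     ]
 [ 0.66034521 -0.23364406  0.055     ]
 [ 0.58047067 -0.25630429  0.055     ]
 [ 0.54497596 -0.13072281  0.055     ]]
padlock [[0.58801673 0.06311932 0.02      ]] [[0.63057302 0.06242885 0.01      ]]
```

The top crop shows the lever at the front, on, and the tab just right of it. The box centre is about (0.575, 0.1905) with yaw about 0.027. The blue station's green button is at about (0.595, -0.146). The two views agree within 3–5 mm and the sizes check out (screw spacing 140 mm, buttons 70 mm apart). Next is a helper for the tool-axis shifts.

```bash
cat > p.py <<'E'
from h import *
from scipy.spatial.transform import Rotation as Ro
C=np.array([.575,.1905]);Y=.027
def box(x,y): return C+np.array([x*np.cos(Y)-y*np.sin(Y),x*np.sin(Y)+y*np.cos(Y)])
def st():
    s=readout.sense();R=Ro.from_rotvec(s["ee_rot"]).as_matrix();return s,R,np.arctan2(R[1,1],R[0,1])
def rows(tg):  # tg: list of (x,y,z,yawOfToolY)
    s,R,a=st();print("t",round(s["time_s"],2),"pos",s["position"].round(4),"yaw",round(a,3),"tilt",R[:,2].round(3),"F",s["contact_force"].round(1),"w",round(s["width"],4))
    for x,y,z,w in tg:
        d=R.T@(np.array([x,y,z])-s["position"])*100;print(d.round(2),"roll",round(-(w-a),3))
def hand(th,r=.09):  # pose on the lever
    p=box(-r*np.cos(th),r*np.sin(th));return p[0],p[1],np.pi/2+Y-th
def hasp(th,r=.074):
    p=box(-.06-r*np.sin(th),.05-r*np.cos(th));return p[0],p[1],Y-th
E
python3 - <<'E'
from p import *
x,y,w=hand(.03);rows([(x,y,.19,w),(x,y,.103,w)])
E
```

```text
t 0.3 pos [0.194  0.4877 0.2265] yaw 1.192 tilt [-0. -0. -1.] F [-1.2  0.4  0.9] w 0.092
[-38.01 -16.83   3.65] roll -0.376
[-38.01 -16.83  12.35] roll -0.376
```

>>> {"op": "jog_arm", "data": {"deltas": [{"translation":[-4,-1.8,0],"roll":-0.05},{"translation":[-9,-4,0],"roll":-0.1},{"translation":[-14,-6.2,0],"roll":-0.15},{"translation":[-19,-8.4,0],"roll":-0.2},{"translation":[-24,-10.6,0],"roll":-0.25}], "grip": 0.35, "newtons": 10}}

```text
time_s: 0.92
position: [0.3789, 0.2991, 0.2267]
ee_rot: [0.199, 3.135, -0.0]
contact_force: [0.7, 1.3, -0.1]
width: 0.0598
```

Run:
```python
from p import *
x,y,w=hand(.03);rows([(x,y,.19,w),(x,y,.103,w)])
```

```text
t 0.93 pos [0.3789 0.2991 0.2267] yaw 1.444 tilt [ 0. -0. -1.] F [ 0.7  1.3 -0.1] w 0.0598
[-11.89  -9.4    3.67] roll -0.124
[-11.89  -9.4   12.37] roll -0.124
```

>>> {"op": "jog_arm", "data": {"deltas": [{"translation":[-4,-3.2,1],"roll":-0.05},{"translation":[-8,-6.4,2],"roll":-0.09},{"translation":[-11,-8.7,3],"roll":-0.124},{"translation":[-11.9,-9.4,3.6],"roll":-0.124},{"translation":[-11.9,-9.4,3.6],"roll":-0.124}]}}

```text
time_s: 1.55
position: [0.4847, 0.1907, 0.1901]
ee_rot: [-0.007, -3.14, 0.0]
contact_force: [0.0, 0.7, -0.1]
width: 0.0594
```

Run:
```python
from p import *
x,y,w=hand(.03);rows([(x,y,.103,w)])
s=optics.capture("scene");t=optics.capture("top")
crop(t,130,150,230,240,6,"t1.png");crop(s,320,180,420,280,6,"s1.png")
```

```text
t 1.55 pos [0.4847 0.1907 0.1901] yaw 1.566 tilt [-0.001 -0.    -1.   ] F [ 0.   0.7 -0.1] w 0.0594
[-0.05  0.01  8.71] roll -0.002
```

View pics/s1.png

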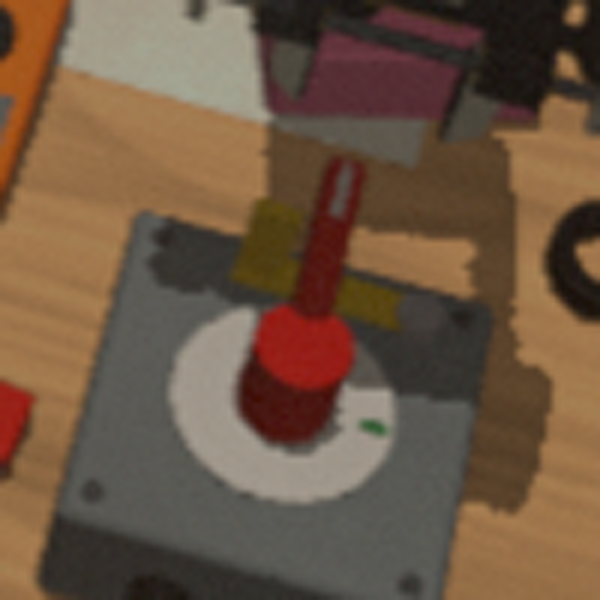

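The fingers at (290,70) and (465,110) straddle the lever, whose tip is at (350,165). Descending.

>>> {"op": "jog_arm", "data": {"deltas": [{"translation":[0,0,3],"roll":0},{"translation":[0,0,6],"roll":0},{"translation":[-0.1,0,8],"roll":0},{"translation":[-0.1,0,8.7],"roll":0},{"translation":[-0.1,0,8.7],"roll":0}]}}

```text
time_s: 2.28
position: [0.4851, 0.1924, 0.1044]
ee_rot: [0.002, 3.141, 0.001]
contact_force: [0.5, -0.3, 0.2]
width: 0.0596
```

>>> {"op": "jog_arm", "data": {"deltas": [{"translation":[0,0,0],"roll":0},{"translation":[0,0,0],"roll":0},{"translation":[0,0,0],"roll":0},{"translation":[0,0,0],"roll":0},{"translation":[0,0,0],"roll":0}], "grip": 1, "newtons": 10}}

```text
time_s: 2.9
position: [0.4849, 0.1921, 0.1044]
ee_rot: [-0.002, -3.141, 0.0]
contact_force: [-1.8, -2.4, 2.4]
width: 0.0178
```

Run:
```python
from p import *
rows([(*hand(t)[:2],.103,hand(t)[2]) for t in (.1,.25,.4,.55,.7)])
```

```text
t 2.9 pos [0.4849 0.1921 0.1044] yaw 1.569 tilt [-0. -0. -1.] F [-1.8 -2.4  2.4] w 0.0178
[-0.03  0.5   0.14] roll 0.071
[-0.23  1.83  0.14] roll 0.221
[-0.62  3.12  0.14] roll 0.371
[-1.21  4.34  0.14] roll 0.521
[-1.96  5.45  0.14] roll 0.671
```

>>> {"op": "jog_arm", "data": {"deltas": [{"translation":[0,0.5,0],"roll":0.07},{"translation":[-0.2,1.8,0],"roll":0.22},{"translation":[-0.6,3.1,0],"roll":0.37},{"translation":[-1.2,4.3,0],"roll":0.52},{"translation":[-1.95,5.4,0],"roll":0.67}]}}

```text
time_s: 3.52
position: [0.5036, 0.2469, 0.1044]
ee_rot: [-1.041, -2.962, 0.001]
contact_force: [-2.1, 1.6, 3.8]
width: 0.0179
```

Run:
```python
from p import *
rows([(*hand(t)[:2],.104,hand(t)[2]) for t in (.8,.95,1.1,1.25,1.4)])
```

```text
t 3.52 pos [0.5036 0.2469 0.1044] yaw 0.895 tilt [-0.002  0.    -1.   ] F [-2.1  1.6  3.8] w 0.0179
[-0.14  0.94  0.04] roll 0.097
[-0.37  2.27  0.04] roll 0.247
[-0.8   3.55  0.04] roll 0.397
[-1.41  4.75  0.03] roll 0.547
[-2.2   5.84  0.03] roll 0.697
```

>>> {"op": "jog_arm", "data": {"deltas": [{"translation":[-0.1,0.9,0],"roll":0.1},{"translation":[-0.4,2.25,0],"roll":0.25},{"translation":[-0.8,3.55,0],"roll":0.4},{"translation":[-1.4,4.75,0],"roll":0.55},{"translation":[-2.2,5.8,0],"roll":0.7}]}}

```text
time_s: 4.15
position: [0.5564, 0.2811, 0.1045]
ee_rot: [-1.996, -2.419, -0.001]
contact_force: [-3.7, 8.1, 1.4]
width: 0.0183
```

Run:
```python
from p import *
rows([(*hand(t)[:2],.104,hand(t)[2]) for t in (1.45,1.52,1.571,1.59,1.62)])
```

```text
t 4.15 pos [0.5564 0.2811 0.1045] yaw 0.191 tilt [-0.003  0.004 -1.   ] F [-3.7  8.1  1.4] w 0.0183
[-0.26  0.5   0.05] roll 0.043
[-0.31  1.12  0.05] roll 0.113
[-0.37  1.58  0.05] roll 0.164
[-0.4   1.75  0.04] roll 0.183
[-0.45  2.01  0.04] roll 0.213
```

>>> {"op": "jog_arm", "data": {"deltas": [{"translation":[-0.1,0.5,0],"roll":0.05},{"translation":[-0.15,1.1,0],"roll":0.12},{"translation":[-0.2,1.6,0],"roll":0.17},{"translation":[-0.2,1.8,0],"roll":0.19},{"translation":[-0.2,1.9,0],"roll":0.2}]}}

```text
time_s: 4.78
position: [0.5749, 0.2836, 0.1045]
ee_rot: [-2.226, -2.207, -0.001]
contact_force: [-3.3, 4.7, 2.2]
width: 0.0182
```

Run:
```python
from p import *
rows([(*hand(t)[:2],.104,hand(t)[2]) for t in (1.571,1.6,1.64)])
```

```text
t 4.78 pos [0.5749 0.2836 0.1045] yaw -0.009 tilt [-0.004  0.005 -1.   ] F [-3.3  4.7  2.2] w 0.0182
[-0.31 -0.23  0.04] roll -0.035
[-0.31  0.03  0.04] roll -0.006
[-0.31  0.39  0.04] roll 0.034
```

>>> {"op": "jog_arm", "data": {"deltas": [{"translation":[0,0.2,0],"roll":0.0},{"translation":[0,0.4,0],"roll":0.0},{"translation":[0,0.6,0],"roll":0.0},{"translation":[0,0.7,0],"roll":0.0},{"translation":[0,0.7,0],"roll":0.0}]}}

```text
time_s: 5.4
position: [0.5761, 0.2837, 0.1039]
ee_rot: [-2.219, -2.203, 0.015]
contact_force: [-20.1, 1.0, 10.3]
width: 0.0199
```

Run:
```python
from p import *
rows([])
t=optics.capture("top")
crop(t,130,150,230,240,6,"t2.png");s=optics.capture("scene");crop(s,320,180,440,280,6,"s2.png")
```

```text
t 5.4 pos [0.5761 0.2837 0.1039] yaw -0.007 tilt [-0.017  0.003 -1.   ] F [-20.1   1.   10.3] w 0.0199
```

View pics/s2.png

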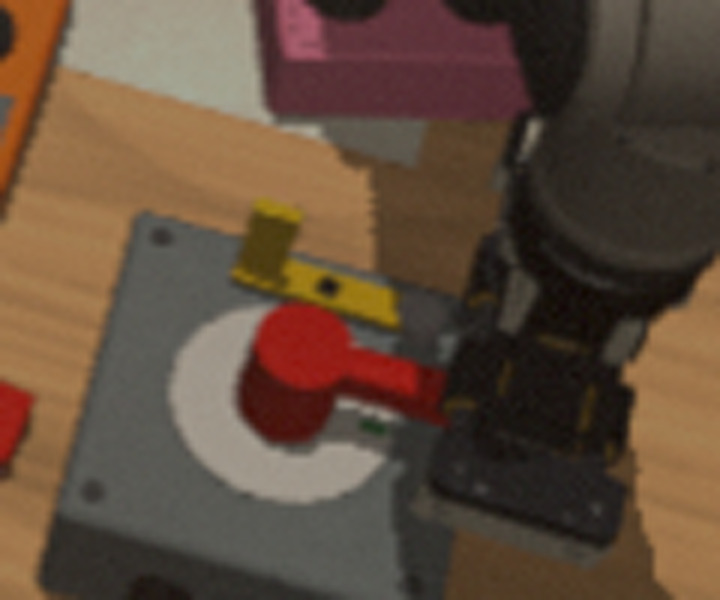

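The lever has met its stop: 20 N with about 1 mm of travel. In the picture it points at the green mark (375,425). I'll release it and lift.

>>> {"op": "jog_arm", "data": {"deltas": [{"translation":[0,0,0],"roll":0},{"translation":[0,0,0],"roll":0},{"translation":[0,0,0],"roll":0},{"translation":[0,0,-1],"roll":0},{"translation":[0,0,-4],"roll":0}], "grip": 0.5}}

```text
time_s: 6.12
position: [0.5761, 0.2832, 0.1432]
ee_rot: [-2.219, -2.202, 0.02]
contact_force: [0.1, 0.6, 0.4]
width: 0.0459
```

Run:
```python
from p import *
s=optics.capture("scene")
print("tab centre scene z.137",onz(s,[[278/6+320,212/6+180]],.137),"pin",onz(s,[[427/6+320,317/6+180]],.093))
x,y,w=hasp(.03);print(x,y,"pin model",box(-.06,.05));rows([(x,y,.18,w),(x,y,.103,w)])
```

```text
tab centre scene z.137 [[0.51717119 0.16675679 0.137     ]] pin [[0.51851184 0.24412502 0.093     ]]
0.5134500330234509 0.1648623059297178 pin model [0.51367203 0.23886197]
t 6.17 pos [0.5787 0.284  0.149 ] yaw -0.007 tilt [-0.011  0.005 -1.   ] F [1.3 1.  3.6] w 0.0455
[-11.95  -6.47  -3.09] roll -0.004
[-11.99  -6.38   4.61] roll -0.004
```

>>> {"op": "jog_arm", "data": {"deltas": [{"translation":[0,0,-3.5],"roll":0},{"translation":[-4,-2,-3.5],"roll":0},{"translation":[-8,-4.3,-3.5],"roll":0},{"translation":[-12,-6.3,-3.5],"roll":0},{"translation":[-12,-6.3,-3.5],"roll":0}], "grip": 0.7}}

```text
time_s: 6.8
position: [0.5146, 0.1622, 0.1851]
ee_rot: [-2.225, -2.203, 0.006]
contact_force: [-0.5, 0.1, -0.0]
width: 0.0276
```

Run:
```python
from p import *
x,y,w=hasp(.0);rows([(.515,.165,.103,w)])
t=optics.capture("top");s=optics.capture("scene")
crop(s,320,160,420,260,6,"s3.png")
R=Ro.from_rotvec(readout.sense()["ee_rot"]).as_matrix();p=readout.sense()["position"]
print(((proj(s,p)-[320,160])*6).round(0))
```

```text
t 6.8 pos [0.5146 0.1622 0.1851] yaw -0.01 tilt [-0.01   0.005 -1.   ] F [-0.5  0.1 -0. ] w 0.0276
[0.24 0.12 8.21] roll -0.037
[[294. 268.]]
```

View pics/s3.png

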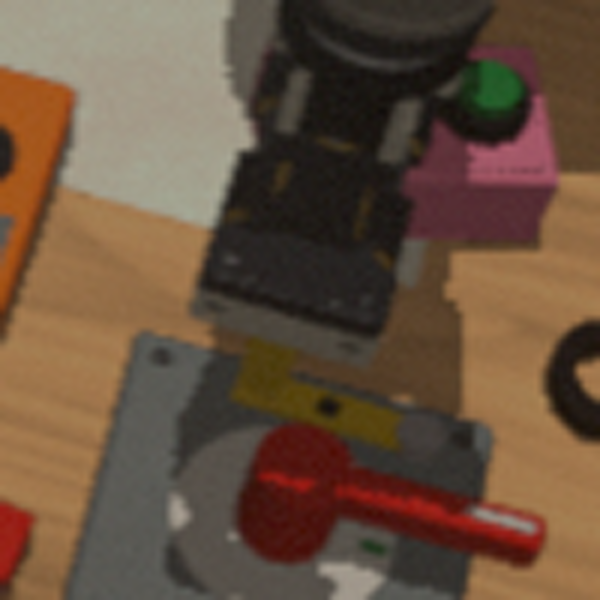

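The lever lies over the green mark (375,548). The tab at (268,370) is below the gripper, and the body hides the fingers. I'll descend in stages, watching the force.

>>> {"op": "jog_arm", "data": {"deltas": [{"translation":[0.2,0.1,1.5],"roll":-0.03},{"translation":[0.2,0.1,3],"roll":-0.03},{"translation":[0.2,0.1,4.5],"roll":-0.03},{"translation":[0.2,0.1,5.3],"roll":-0.03},{"translation":[0.2,0.1,5.3],"roll":-0.03}]}}

```text
time_s: 7.52
position: [0.5161, 0.1666, 0.1311]
ee_rot: [-2.189, -2.237, 0.005]
contact_force: [0.3, -0.3, -0.3]
width: 0.0275
```

>>> {"op": "jog_arm", "data": {"deltas": [{"translation":[0,0,0.5],"roll":0},{"translation":[0,0,1.2],"roll":0},{"translation":[0,0,2],"roll":0},{"translation":[0,0,2.8],"roll":0},{"translation":[0,0,2.8],"roll":0}]}}

```text
time_s: 8.15
position: [0.5153, 0.1667, 0.1023]
ee_rot: [-2.189, -2.237, 0.007]
contact_force: [-0.2, 0.2, 0.8]
width: 0.0275
```

>>> {"op": "jog_arm", "data": {"deltas": [{"translation":[0,0,0],"roll":0},{"translation":[0,0,0],"roll":0},{"translation":[0,0,0],"roll":0},{"translation":[0,0,0],"roll":0},{"translation":[0,0,0],"roll":0}], "grip": 1, "newtons": 8}}

```text
time_s: 8.78
position: [0.5157, 0.1667, 0.1025]
ee_rot: [-2.189, -2.237, 0.006]
contact_force: [2.1, -0.0, -0.2]
width: 0.0083
```

Run:
```python
from p import *
rows([(*hasp(t)[:2],.104,hasp(t)[2]) for t in (0,.1,.25,.4,.55,.7)])
```

```text
t 8.78 pos [0.5157 0.1667 0.1025] yaw 0.022 tilt [-0.011  0.005 -1.   ] F [ 2.1 -0.  -0.2] w 0.0083
[-0.18 -0.01 -0.15] roll -0.005
[-0.15 -0.75 -0.14] roll 0.095
[ 0.04 -1.84 -0.13] roll 0.245
[ 0.38 -2.9  -0.11] roll 0.395
[ 0.89 -3.89 -0.1 ] roll 0.545
[ 1.53 -4.79 -0.09] roll 0.695
```

The opening is 8.3 mm, which matches the tab. Swinging now.

>>> {"op": "jog_arm", "data": {"deltas": [{"translation":[0,-0.7,-0.05],"roll":0.1},{"translation":[0.2,-1.8,-0.05],"roll":0.25},{"translation":[0.5,-2.85,-0.05],"roll":0.4},{"translation":[1.0,-3.8,-0.05],"roll":0.55},{"translation":[1.65,-4.7,-0.05],"roll":0.7}]}}

```text
time_s: 9.4
position: [0.469, 0.1832, 0.1031]
ee_rot: [-2.828, -1.344, 0.009]
contact_force: [6.3, 5.1, -9.5]
width: 0.0081
```

Run:
```python
from p import *
rows([(*hasp(t,.0725)[:2],.103,hasp(t)[2]) for t in (.8,.95,1.1,1.25,1.4)])
```

```text
t 9.4 pos [0.469  0.1832 0.1031] yaw -0.684 tilt [-0.009  0.007 -1.   ] F [ 6.3  5.1 -9.5] w 0.0081
[-0.08 -0.7   0.02] roll 0.089
[ 0.1  -1.77  0.03] roll 0.239
[ 0.44 -2.81  0.04] roll 0.389
[ 0.92 -3.78  0.06] roll 0.539
[ 1.55 -4.66  0.07] roll 0.689
```

>>> {"op": "jog_arm", "data": {"deltas": [{"translation":[0,-0.7,0],"roll":0.1},{"translation":[0.15,-1.75,0],"roll":0.24},{"translation":[0.45,-2.8,0],"roll":0.39},{"translation":[0.95,-3.75,0],"roll":0.54},{"translation":[1.55,-4.65,0],"roll":0.69}]}}

```text
time_s: 10.02
position: [0.4435, 0.2251, 0.1033]
ee_rot: [-3.119, -0.301, 0.01]
contact_force: [7.2, 1.8, -8.3]
width: 0.008
```

Run:
```python
from p import *
rows([(*hasp(t,.0725)[:2],.103,hasp(t)[2]) for t in (1.45,1.53,1.571,1.6,1.65)])
```

```text
t 10.03 pos [0.4435 0.2251 0.1033] yaw -1.378 tilt [-0.007  0.007 -1.   ] F [ 7.2  1.8 -8.3] w 0.008
[-0.1  -0.33  0.03] roll 0.045
[-0.05 -0.91  0.04] roll 0.125
[-0.   -1.21  0.04] roll 0.166
[ 0.03 -1.41  0.04] roll 0.195
[ 0.11 -1.77  0.05] roll 0.245
```

>>> {"op": "jog_arm", "data": {"deltas": [{"translation":[0.0,-0.4,0],"roll":0.05},{"translation":[0.05,-0.9,0],"roll":0.12},{"translation":[0.1,-1.3,0],"roll":0.17},{"translation":[0.15,-1.6,0],"roll":0.19},{"translation":[0.15,-1.8,0],"roll":0.2}]}}

```text
time_s: 10.65
position: [0.442, 0.24, 0.1031]
ee_rot: [-3.14, 0.009, 0.012]
contact_force: [4.9, -16.1, -1.6]
width: 0.0104
```

Run:
```python
from p import *
rows([(*hasp(t,.0725)[:2],.103,hasp(t)[2]) for t in (1.571,1.6,1.65)])
```

```text
t 10.65 pos [0.442  0.24   0.1031] yaw -1.577 tilt [-0.007  0.001 -1.   ] F [  4.9 -16.1  -1.6] w 0.0104
[-0.08  0.31  0.01] roll -0.033
[-0.08  0.1   0.01] roll -0.004
[-0.07 -0.26  0.01] roll 0.046
```

It is at the stop: 16 N, and past the nominal 1.571. Release, rise and look.

>>> {"op": "jog_arm", "data": {"deltas": [{"translation":[0,0,0],"roll":0},{"translation":[0,0,0],"roll":0},{"translation":[0,0,0],"roll":0},{"translation":[0,0,-2],"roll":0},{"translation":[0,0,-6],"roll":0}], "grip": 0.6}}

```text
time_s: 11.28
position: [0.4412, 0.2398, 0.1625]
ee_rot: [-3.141, 0.009, 0.018]
contact_force: [-0.3, -0.3, 0.4]
width: 0.0367
```

Run:
```python
from p import *
rows([(.44,.0,.2,-1.57),(.595,-.146,.2,-1.57)])
```

```text
t 11.28 pos [0.4412 0.2398 0.1625] yaw -1.576 tilt [-0.011  0.    -1.   ] F [-0.3 -0.3  0.4] w 0.0367
[-0.03 23.98 -3.76] roll -0.006
[15.55 38.5  -3.94] roll -0.006
```

>>> {"op": "jog_arm", "data": {"deltas": [{"translation":[0,2,-3.8],"roll":0},{"translation":[0,7,-3.8],"roll":0},{"translation":[0,12,-3.8],"roll":0},{"translation":[0,17,-3.8],"roll":0},{"translation":[0,22,-3.8],"roll":0}], "grip": 1}}

```text
time_s: 11.9
position: [0.4403, 0.0186, 0.2007]
ee_rot: [-3.141, 0.008, 0.017]
contact_force: [0.5, 0.0, -0.1]
width: 0.0002
```

Run:
```python
from p import *
rows([(.595,-.146,.16,-1.57)])
s=optics.capture("scene");t=optics.capture("top")
crop(t,130,150,230,240,6,"t4.png");crop(s,320,180,420,280,6,"s4.png")
T=lambda *a:np.array(a)/6+[130,150]
def show(c,P,o):print(((proj(c,P)-o)*6).round(0).tolist())
P=[[*hasp(1.571)[:2],.137],[*hasp(1.5)[:2],.137],[*hand(1.571,.105)[:2],.132],[*hand(1.5,.105)[:2],.132]]
show(t,P,[130,150]);show(s,P,[320,180])
```

```text
t 11.9 pos [0.4403 0.0186 0.2007] yaw -1.576 tilt [-0.011  0.    -1.   ] F [ 0.5  0.  -0.1] w 0.0002
[15.6  16.39  3.89] roll -0.006
[[107.0, 419.0], [116.0, 419.0], [14.0, 197.0], [15.0, 209.0]]
[[466.0, 123.0], [455.0, 120.0], [543.0, 407.0], [545.0, 392.0]]
```

View pics/s4.png

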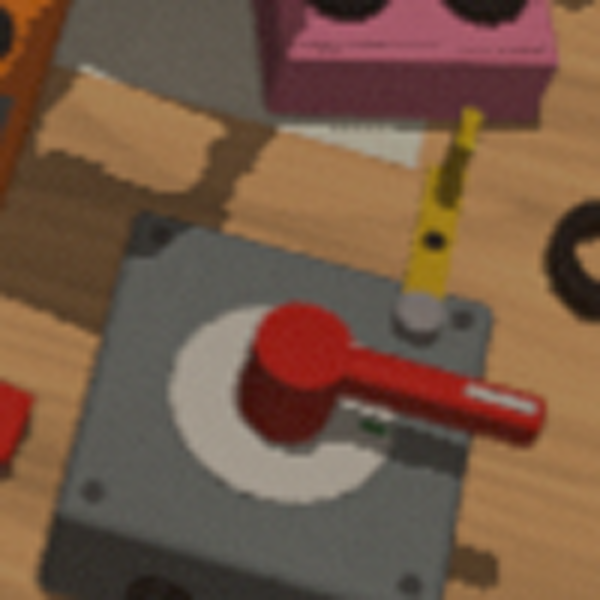

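View pics/t4.png

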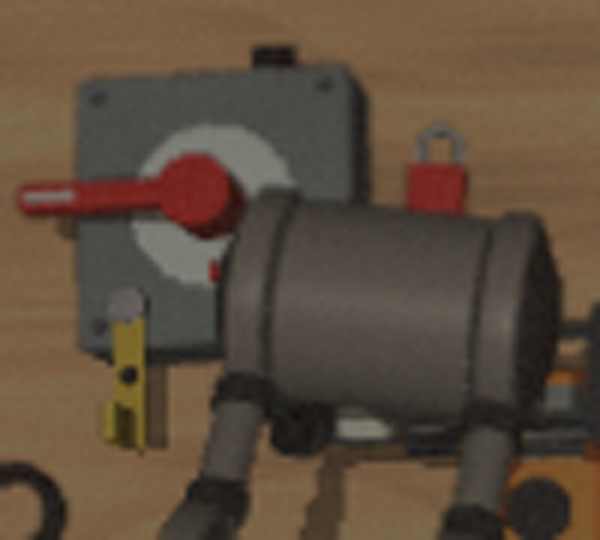

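Both are at their stops. The lever's end is at (541,407) against (543,407) predicted for 1.571. The tab's top is at (471,115) against (466,123). Next is the green button on the blue station.

>>> {"op": "jog_arm", "data": {"deltas": [{"translation":[3,3,0],"roll":0},{"translation":[7,7,0],"roll":0},{"translation":[11,11,0],"roll":0},{"translation":[15,15.7,1],"roll":0},{"translation":[15.6,16.4,3],"roll":0}]}}

```text
time_s: 12.62
position: [0.5967, -0.1511, 0.1682]
ee_rot: [3.14, -0.019, -0.014]
contact_force: [-0.8, 0.0, -0.4]
width: 0.0004
```

Run:
```python
from p import *
rows([(.595,-.146,.085,-1.57),(.595,-.146,.068,-1.57)])
s=optics.capture("scene");crop(s,190,150,290,250,6,"s5.png");p=readout.sense()["position"]
print(((proj(s,[p,[p[0],p[1],.077]])-[190,150])*6).round(0))
```

```text
t 12.62 pos [ 0.5967 -0.1511  0.1682] yaw -1.583 tilt [-0.009 -0.001 -1.   ] F [-0.8  0.  -0.4] w 0.0004
[-0.1  -0.52  8.32] roll -0.013
[-0.09 -0.52 10.02] roll -0.013
[[331. 288.]
 [334. 396.]]
```

View pics/s5.png

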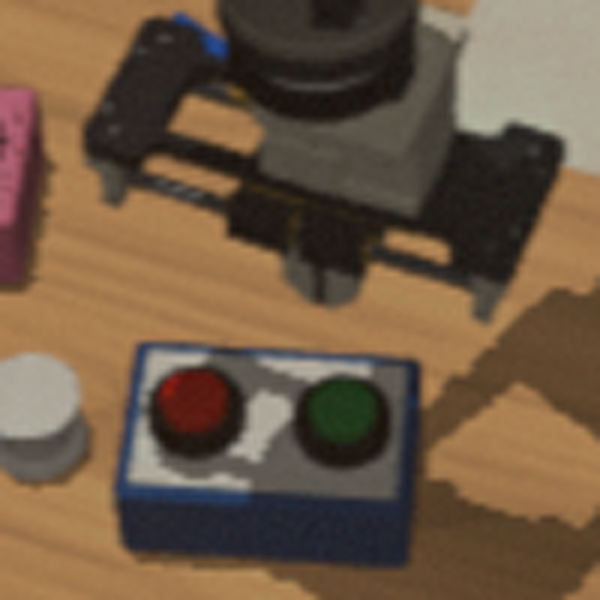

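The shut fingertips at (325,295) are over the green button (343,408), and the red one (195,400) is clear. I'll come down to just above it, then press.

>>> {"op": "jog_arm", "data": {"deltas": [{"translation":[-0.1,-0.5,2],"roll":0},{"translation":[-0.1,-0.5,4.5],"roll":0},{"translation":[-0.1,-0.5,7],"roll":0},{"translation":[-0.1,-0.5,8.2],"roll":0},{"translation":[-0.1,-0.5,8.2],"roll":0}]}}

```text
time_s: 13.3
position: [0.5916, -0.1434, 0.0823]
ee_rot: [-3.14, 0.017, 0.026]
contact_force: [-0.4, -0.9, 0.5]
width: 0.0007
```

>>> {"op": "jog_arm", "data": {"deltas": [{"translation":[0,0,0.4],"roll":0},{"translation":[0,0,0.8],"roll":0},{"translation":[0,0,1.1],"roll":0},{"translation":[0,0,1.3],"roll":0},{"translation":[0,0,1.3],"roll":0}]}}

```text
time_s: 13.92
position: [0.5921, -0.1433, 0.0712]
ee_rot: [-3.14, 0.017, 0.023]
contact_force: [-2.5, 3.7, 12.0]
width: 0.0004
```

Run:
```python
from p import *
rows([])
```

```text
t 13.93 pos [ 0.5921 -0.1433  0.0712] yaw -1.581 tilt [-0.014  0.002 -1.   ] F [-2.5  3.7 12. ] w 0.0004
```

>>> {"op": "jog_arm", "data": {"deltas": [{"translation":[0,0,0.2],"roll":0},{"translation":[0,0,0.3],"roll":0},{"translation":[0,0,0.4],"roll":0},{"translation":[0,0,0.4],"roll":0},{"translation":[0,0,0.4],"roll":0}]}}

```text
time_s: 14.55
position: [0.5923, -0.1433, 0.0709]
ee_rot: [-3.141, 0.017, 0.02]
contact_force: [-8.8, 4.4, 25.9]
width: 0.0003
```

Run:
```python
from p import *
rows([])
s=optics.capture("scene");crop(s,190,150,290,250,6,"s6.png")
```

```text
t 14.55 pos [ 0.5923 -0.1433  0.0709] yaw -1.581 tilt [-0.012  0.001 -1.   ] F [-8.8  4.4 25.9] w 0.0003
```

View pics/s6.png

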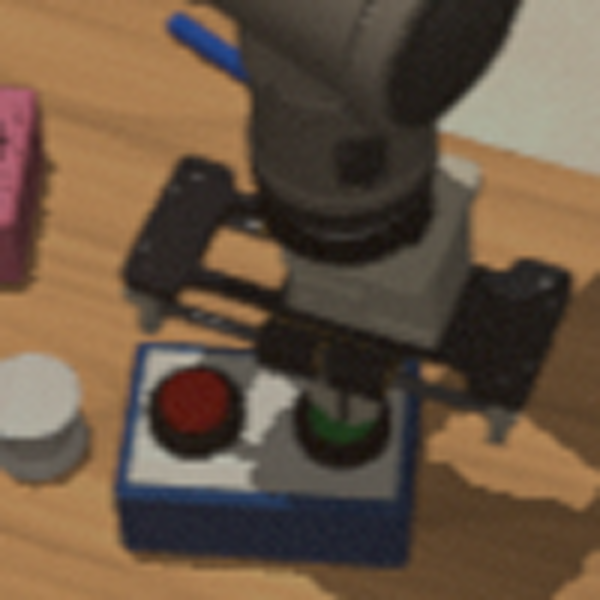

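It stops hard at z = 0.0709, which is 77 − 6 mm, and the force climbs to 26 N there, so the button is right down. Red stays untouched. Lift away.

>>> {"op": "jog_arm", "data": {"deltas": [{"translation":[0,0,-0.5],"roll":0},{"translation":[0,0,-2],"roll":0},{"translation":[0,0,-5],"roll":0},{"translation":[0,0,-9],"roll":0},{"translation":[0,0,-12],"roll":0}]}}

```text
time_s: 15.22
position: [0.5941, -0.1437, 0.1929]
ee_rot: [-3.141, 0.017, 0.018]
contact_force: [0.3, -0.1, 0.1]
width: 0.0003
```

>>> {"op": "jog_arm", "data": {"deltas": [{"translation":[-3,0,-1],"roll":0},{"translation":[-8,0,-1],"roll":0},{"translation":[-12,0,-1],"roll":0},{"translation":[-12,0,-1],"roll":0},{"translation":[-12,0,-1],"roll":0}]}}

```text
time_s: 15.85
position: [0.4751, -0.1429, 0.2047]
ee_rot: [3.141, -0.017, -0.015]
contact_force: [0.9, 0.2, 0.2]
width: 0.0006
```

Run:
```python
from p import *
rows([])
s=optics.capture("scene");t=optics.capture("top");cv2.imwrite("pics/s7.png",cv2.resize(s["img"][:,:,::-1],(768,576),interpolation=cv2.INTER_CUBIC))
crop(s,190,190,420,290,3,"s8.png")
```

```text
t 15.85 pos [ 0.4751 -0.1429  0.2047] yaw -1.582 tilt [-0.01  -0.001 -1.   ] F [0.9 0.2 0.2] w 0.0006
```

View pics/s7.png

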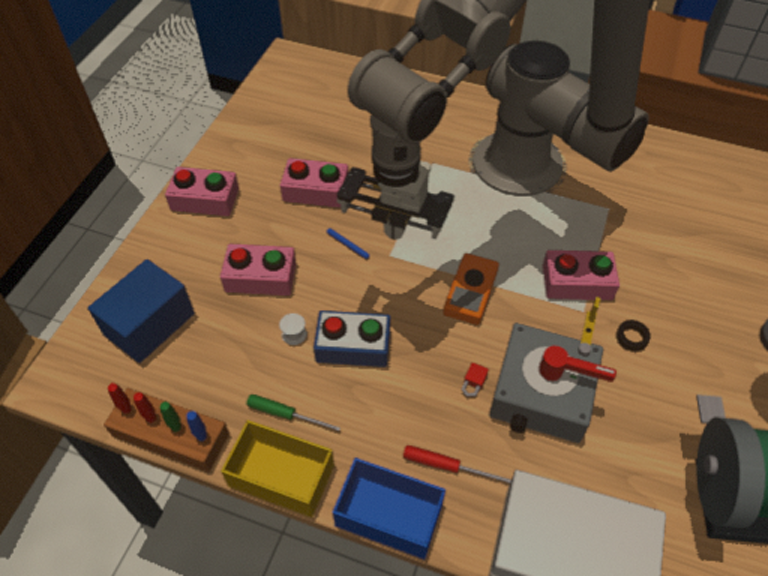

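View pics/s8.png

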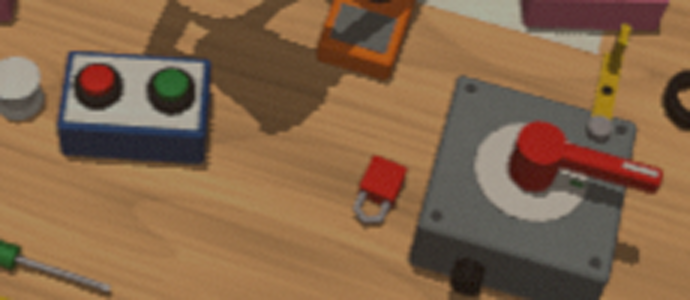

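The handle is off, with its tip at (612,374). The hasp is out, with its tab at (596,303). The green button is back up at (370,327), and nothing else has moved. Handing in.

```bash
python3 -c "
from workcell import arm
print(arm.close_job())"
```

```text
the job is handed in; nothing more can be done
None
```

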